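# Load a battery cell behind a lift-off door with sprung hinge pins

## Robot

A 6-joint arm with a two-finger parallel gripper is mounted at the origin on the work surface; the furniture and walls round the work are solid. World frame = base frame: x ahead of the robot, y to its left, z up, the work surface at z = 0. Lengths are in m, angles in rad, forces in N, time in s.
With the tool pointing down it reaches from about 0.375 to 0.9 m from the base axis. Payload 3.1 kg.
Tool frame: the origin (TCP) lies on the centre line of the jaws, within the pads' length; the fingertips stand robot.nose_length ahead of it and the grasp point (between the pads) lies 6 mm ahead of it (robot.nose_length is the distance from the TCP to the fingertips, in m); z points along the fingers, y is the line along which they close (so a half turn about z gives the same grasp; the last joint's range is limited). The gripper opens to 87 mm and grips with 3 to 60 N. Pads are 19 mm wide; open, the fingers measure 117 mm over their backs; the gripper's body (75 mm by 190 mm) begins 51 mm behind the grasp point.
Start: joints at [-1.365, 0.527, 1.433, -0, 1.181, -0.178], TCP at [0.234, -0.579, 0.248] pointing down, gripper open.
Joint ranges: [-3.08, 3.08], [-0.75, 2.2], [0.22, 2.44], [-1.43, 4.57], [0, 2.65], [-2.85, 2.85]. Speed limits (rad/s): [2.79, 2.79, 3.14, 3.14, 3.14, 3.14].

## Interface

Orientations are given as a unit quaternion [x, y, z, w].
In Python, from rig import robot gives the robot as it stands.
- The arm moves only by the shell command python3 -m crank 'ROWS' [FORCE]. ROWS is JSON, one flat list of numbers, 7 for each row, row after row: the shift along the tool's x, y, z in mm, then the turn, a rotation vector about the tool's x, y, z in degrees, then the closure in counts, from 0 (fully open) to 255 (shut). In form: [x, y, z, ax, ay, az, fingers, x, y, z, ax, ay, az, fingers, ...]. A call has exactly 5 rows; each row is the pose to reach, as a shift and turn from the pose commanded when the call began, along the tool's axes at that moment; what a row does not reach only later rows make up. A row lasts 1/12 s, in which the tool goes at most 41.7 mm and 7.16 degrees, less where a joint would pass 70% of its speed; a pose out of reach is approached as far as the arm can. A call with a gripper value outside its range is refused whole. The fingers move at their own pace and stop on an object; FORCE is the grip in N (left out, the last holds). Time passes only in rows, so rows that repeat a pose let the fingers close, or fill a call up. It gives the time, the measured TCP pose, the force, the opening and the grip force at its end, in the units of the state.
- robot.get_obs(): the state, without advancing time (a new reading comes with each control period).
- robot.camera(name): name is "scene" or "top" or "wrist"; returns a dict with "pixels" (384x512x3 uint8, red, green, blue), "intrinsics" (3x3 intrinsics, pixels), "k1" (the pictures are not rectified: a ray, as slopes to the right and down, at radius r is drawn at 1 + k1 r^2 times it, then the intrinsics apply), "extrinsics" (4x4, takes a point from camera to world coordinates); the wrist camera has in their place "mount" (4x4, takes a point from camera to tool coordinates, whose origin is the TCP and whose axes are the flange's). Camera axes: x right, y down, z forward; pixel columns grow to the right and rows downward; lengths in m; the calibration is good to about 2 mm. A picture is of the moment at which its call begins: read the wrist's pose just before it. There is no depth.
- robot.hand_in(): hands the job in; it is judged then, once.
The state is a dict: "time": time; "q": joint angles; "joint_velocities": joint speeds; "joint_torque": joint torques, N m; "position": TCP position; "tool_rot": TCP orientation; "ft_force": force on the tool from outside, world axes, zero at the start; "moment": the same for the moment, N m; "grip_width": finger opening in m; "grip_force": force on a finger pad.
Only numpy, scipy, OpenCV 4.12 (cv2) and the standard library are available. Lean on these libraries where they do the work, as an engineer would, in place of code of your own. Each camera call takes 0.05 s, during which the arm holds its last target. There are 200 camera calls.

## Task

Load the loose grey battery cell into the grey test box. Pinch the two red tabs of the box's blue door together so that both sprung hinge pins draw in, lift the door straight off and lay it flat on the green mat; lay the cell flat on the black pad in the middle of the box; then drop the door back into its hinge the way it was and let both pins spring out into their ears. Put the door and the cell down, do not let them fall.

Things in the scene. Friction and masses are not known exactly. Their poses are not given: they have to be found in the camera images.
- tabs (a point): Pinch point of the blue door: midway between its two upright red tabs, 31 mm above the hinge axis, axes as the door. Tabs: 16 mm wide (x), 4 mm thick (y), from 9 to 42 mm above the axis; outer faces 60 mm apart when free, 36 mm when pressed fully together. Fingertips must stay over 9 mm above the axis (barrel below). Nothing stands beside the tabs.
- panel (a point): Middle of the door's blue panel (126 mm in x, 172 mm in y, 4 mm thick), 80 mm to +x of the hinge axis and level with it; axes as the door.
- door: Loose blue door, about 0.17 kg. Origin on the hinge axis, mid-barrel, 31 mm below point tabs; x to the panel, y along the steel barrel (14 mm dia, 120 mm long), z up. Laid on a flat surface it rests level on barrel and rubber feet, axis 7 mm up.
- pin_left (a joint): Draw of the brass pin at the door's +y barrel end: 0 = sprung out, standing 12 mm out of the barrel; 0.012 m = fully in (tab pressed to the middle). Each spring pushes back with 3 N at first, 6.6 N when fully in: pinch and carry the door with 15 to 30 N.
- pin_right (a joint): The same for the pin at the door's -y end.
- test_box: Fixed grey open-topped box, 130 mm (x) by 180 mm (y) and 39.5 mm high, walls 6 mm, origin at the centre of its underside. The hinge lies along its -x side. Inner floor 6 mm up, with a black pad on it.
- hinge_seat (a point): Where the door's origin sits when home (axes as the box, door axes agree): 77 mm to -x of the box origin, 42 mm above the bench. The barrel drops from above into two flared cradles (1 mm play in x) between two ears with flared tops 23 mm above the axis (2.5 mm play at each barrel end); pins spring into 10 mm windows in the ears; the panel rests on the rim.
- pad (a point): Middle of the top of the black rubber pad in the box, 90 mm (x) by 110 mm (y), 8 mm above the bench; axes as the box.
- cell_mid (a point): Centre of the dark grey flat battery cell, 45 mm (x) by 60 mm (y) by 9 mm thick, lying flat on the bench; 40 g. Take it across its 45 mm width.
- cell: The same cell; origin at the centre of its underside.
- mat_top (a point): Middle of the top face of the fixed green mat, 165 mm (x) by 180 mm (y), 4 mm thick, lying on the bench: the place to lay the door; z up.
There are look-alikes about, which are no part of the job. What is shaped like the cell but yellow is not meant.

How it is judged:
On the way, in this order (a step that is already met when the one before it is completed fails the run):
1. the door is off its hinge and lies flat on the green mat, its panel's middle within 60 mm of the mat's in x and y, let go (x of panel in the frame of mat_top between -0.06 and 0.06 m and y of panel in the frame of mat_top between -0.06 and 0.06 m and z of panel in the frame of mat_top between 0 and 0.014 m and angle between door's own z axis and vertical below 0.1 rad and linear speed of door below 0.02 m/s and contact force between the fingers and door below 0.1 N), for 0.2 s.
2. the cell lies flat on the pad in the middle of the box, let go (x of cell_mid in the frame of pad between -0.02 and 0.02 m and y of cell_mid in the frame of pad between -0.025 and 0.025 m and z of cell_mid in the frame of pad between 0.001 and 0.007 m and linear speed of cell below 0.02 m/s and contact force between the fingers and cell below 0.1 N), for 0.2 s.
3. the door is back in its hinge with both pins out (x of panel in the frame of hinge_seat between 0.076 and 0.084 m and y of panel in the frame of hinge_seat between -0.005 and 0.005 m and z of panel in the frame of hinge_seat between -0.004 and 0.004 m and angle between the y axis of door and the y axis of test_box, either way round below 0.05 rad and angle between the z axis of door and the z axis of test_box, either way round below 0.05 rad and value of joint each of pin_left, pin_right below 0.003 m and linear speed of door below 0.02 m/s and contact force between the fingers and door below 0.1 N), for 0.2 s.
At the end, for the whole second after the job is handed in: The cell lies flat on the pad in the box, its centre within 20 mm (x) and 25 mm (y) of the pad's middle. The door is home: panel middle within 4 mm in x and z and 5 mm in y of its place on the box, turned less than 0.05 rad, both pins sprung out to under 3 mm of draw. Both are at rest and let go (all of step 2 and all of step 3); the robot touches nothing.
It fails at once if the door or the cell falls freely (over 0.7 m/s, about 25 mm, out of the fingers) ((linear speed of door above 0.7 m/s and contact force between the fingers and door below 0.1 N) or (linear speed of cell above 0.7 m/s and contact force between the fingers and cell below 0.1 N)).
It also fails if it takes over 64 s, if anything falls off the work surface, if the arm or the gripper's body presses on something with over 40 N, if the wrist force passes 120 N, or if a joint passes its speed limit or range.

## Working session

There is one attempt and no reset: what is moved stays moved. The work goes in short steps, Python scripts to look and compute and a shell command to move; the robot and the scene stay as the last step left them, time stands still between calls to the robot, and variables do not carry over. Pictures are saved under pics/ and viewed, at most 10 in all, crops included, and the job is handed in when it is done.

```bash
ls; mkdir -p pics; python3 - <<'E'
from rig import robot
import cv2,numpy as np
print(robot.nose_length)
o=robot.get_obs();print({k:np.round(v,4).tolist() for k,v in o.items()})
for n in("top","scene","wrist"):
    c=robot.camera(n);cv2.imwrite(f"pics/{n}0.png",c["pixels"][:,:,::-1])
    print(n,{k:np.round(v,4).tolist() for k,v in c.items() if k!="pixels"})
a=cv2.imread("pics/top0.png");cv2.imwrite("pics/top0b.png",cv2.resize(a,(768,576),interpolation=cv2.INTER_CUBIC))
E
```

```text
pics
0.025
{'time': 0.0, 'q': [-1.3655, 0.5285, 1.4339, -0.0, 1.1814, -0.1785], 'joint_velocities': [-0.0001, -0.0006, -0.0, 0.0004, 0.0004, -0.0006], 'joint_torque': [-0.0015, -44.0043, -17.6594, 0.0632, 0.0582, -0.0002], 'position': [0.2339, -0.5788, 0.2466], 'tool_rot': [0.9816, 0.1907, -0.0, -0.0011], 'ft_force': [-0.7214, 0.2161, 0.1295], 'moment': [-0.0051, 0.0196, 0.06], 'grip_force': 0.0, 'grip_width': 0.087}
top {'intrinsics': [[401.9708, 0.0, 260.6347], [0.0, 401.9708, 193.9973], [0.0, 0.0, 1.0]], 'k1': 0.0484, 'extrinsics': [[0.0863, -0.974, 0.2096, 0.2549], [-0.9963, -0.0841, 0.0195, -0.2457], [-0.0014, -0.2105, -0.9776, 1.2852], [0.0, 0.0, 0.0, 1.0]]}
scene {'intrinsics': [[442.1014, 0.0, 254.6678], [0.0, 442.1014, 191.527], [0.0, 0.0, 1.0]], 'k1': -0.1517, 'extrinsics': [[0.6806, -0.2835, 0.6756, -0.4296], [-0.7327, -0.2637, 0.6274, -1.132], [0.0003, -0.922, -0.3872, 0.6151], [0.0, 0.0, 0.0, 1.0]]}
wrist {'intrinsics': [[304.3543, 0.0, 258.3485], [0.0, 304.3543, 198.4603], [0.0, 0.0, 1.0]], 'k1': -0.033, 'mount': [[0.0001, -0.9533, -0.302, 0.0819], [1.0, 0.0, 0.0003, 0.0003], [-0.0003, -0.302, 0.9533, -0.137], [0.0, 0.0, 0.0, 1.0]]}
```

View pics/top0b.png

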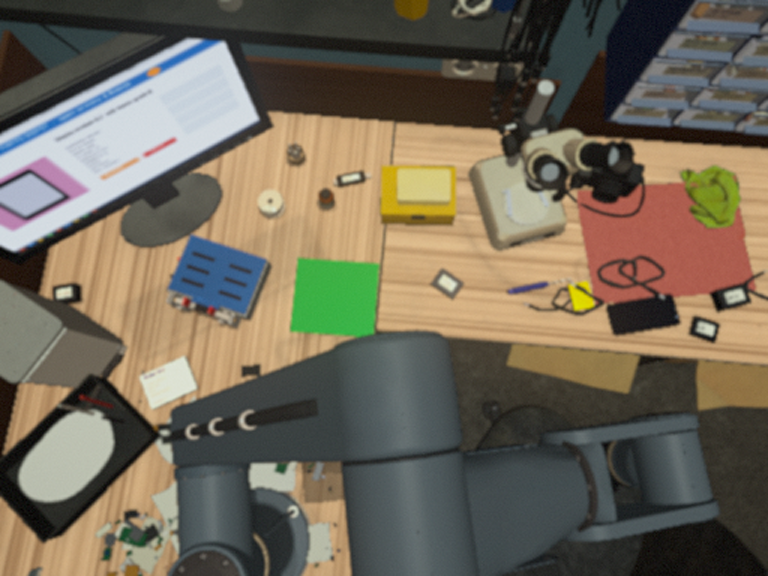

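View pics/scene0.png

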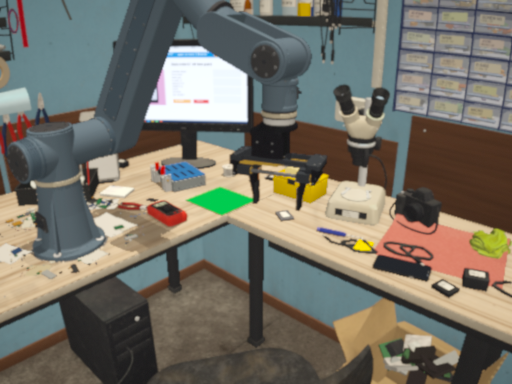

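The top view (1.5x) shows the box with the blue door at (220,277) and its red tabs on the near side around (205,310). The green mat is at (336,297), the probable cell at (447,283), and the yellow look-alike at (580,297). Next I'll measure these with colour masks.

```bash
cat > h.py <<'E'
import numpy as np,cv2
from rig import robot
from scipy.spatial.transform import Rotation as R
def snap(n,name=None):
    o=robot.get_obs();c=robot.camera(n)
    if n=="wrist":
        T=np.eye(4);T[:3,:3]=R.from_quat(o["tool_rot"]).as_matrix();T[:3,3]=o["position"];c["extrinsics"]=T@c["mount"]
    if name:cv2.imwrite(f"pics/{name}.png",c["pixels"][:,:,::-1])
    c["hsv"]=cv2.cvtColor(c["pixels"],cv2.COLOR_RGB2HSV);return c
def rays(c,uv):
    K=c["intrinsics"];d=(np.atleast_2d(uv).astype(float)-[K[0,2],K[1,2]])/[K[0,0],K[1,1]];s=d.copy()
    for _ in range(20):s=d/(1+c["k1"]*(s**2).sum(1,keepdims=True))
    E=c["extrinsics"];return E[:3,3],np.c_[s,np.ones(len(s))]@E[:3,:3].T
def plane(c,uv,z):
    o,d=rays(c,uv);return (o+d*((z-o[2])/d[:,2:]))
def blobs(c,lo,hi,amin=30,roi=None):
    m=cv2.inRange(c["hsv"],np.array(lo),np.array(hi))
    if roi:
        k=np.zeros_like(m);k[roi[1]:roi[3],roi[0]:roi[2]]=255;m&=k
    cs=cv2.findContours(m,cv2.RETR_EXTERNAL,cv2.CHAIN_APPROX_NONE)[0]
    return sorted([k[:,0] for k in cs if cv2.contourArea(k)>amin],key=lambda k:-cv2.contourArea(k))
def rect(c,k,z):
    p=plane(c,k,z)[:,:2]*1000
    r=cv2.minAreaRect(p.astype(np.float32));return np.round(r[0],1),np.round(r[1],1),round(r[2],2)
E
python3 - <<'E'
from h import *
c=snap("top")
for n,lo,hi,z,roi in(("mat",(50,150,60),(75,255,255),.004,None),("door",(100,120,60),(125,255,255),.044,(100,150,200,230)),("red",(0,120,80),(8,255,255),.073,(100,180,180,230))):
    for k in blobs(c,lo,hi,8,roi)[:4]:print(n,k.mean(0),rect(c,k,z))
print(c["hsv"][180:200,288:310:2,2]);print(c["hsv"][189,298])
im=c["pixels"][:,:,::-1]
a=cv2.resize(im[150:225,100:190],(800,600)[:1]+(600,),interpolation=cv2.INTER_CUBIC)
b=cv2.resize(im[170:210,280:328],(480,400),interpolation=cv2.INTER_CUBIC)
a=cv2.resize(a,(480,400));cv2.imwrite("pics/crop.png",np.r_[a[:300],b[100:]])
for p in[(298,189),(387,198),(470,219),(45,195)]:print(p,plane(c,p,.009))
E
```

```text
mat [222.82564103 198.13846154] (array([506.5, -99.4]), array([157.3, 172.9]), 0.38)
door [144.2        183.31515152] (array([521.7, 149.7]), array([166.2, 129.9]), 76.13)
red [123.58333333 200.91666667] (array([458.3, 194.6]), array([16.1,  9.1]), 9.03)
red [139.81818182 207.36363636] (array([441.1, 141.6]), array([ 9.3, 12.5]), 4.89)
[[202 203 179 122 135 179 207 211 211 212 211]
 [209 205 155 111 116 141 183 206 208 208 207]
 [209 197 136 117 132 118 149 196 211 208 208]
 [204 173 116 137 176 132 123 172 203 209 209]
 [198 145 110 169 213 169 122 139 186 204 209]
 [188 123 121 198 226 204 152 118 152 188 201]
 [169 117 145 218 225 224 194 136 122 159 193]
 [144 110 165 224 223 223 219 175 126 127 171]
 [124 106 164 222 224 221 224 212 153 112 147]
 [111 106 143 201 223 222 223 228 168 113 137]
 [132 106 119 165 210 222 225 223 156 109 142]
 [173 130 107 129 183 215 226 208 134 118 160]
 [206 170 117 109 143 193 223 185 117 134 184]
 [218 206 154 113 116 156 198 155 111 161 203]
 [220 218 191 140 109 125 156 131 122 185 216]
 [215 216 211 174 124 112 124 116 142 208 218]
 [209 207 210 195 159 114 113 116 170 216 218]
 [205 204 202 204 189 141 114 125 188 212 212]
 [206 204 204 209 206 179 137 141 199 206 207]
 [213 212 211 213 213 206 175 175 205 207 206]]
[ 30  36 222]
(298, 189) [[ 0.55553782 -0.33991679  0.009     ]]
(387, 198) [[ 0.55040355 -0.62722203  0.009     ]]
(470, 219) [[ 0.50489577 -0.88671212  0.009     ]]
(45, 195) [[0.46576358 0.46801135 0.009     ]]
```

View pics/crop.png

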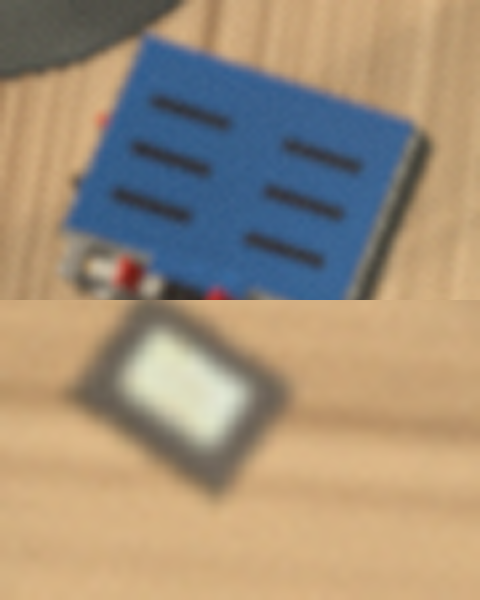

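The crop confirms the blue door with its hinge and red tabs at its near, lower edge, yaw about -14°. The cell is the grey item with a pale label, near (0.555,-0.340). I'll move above the cell for a close look.

```bash
cat >> h.py <<'E'
def go(x,y,z,yaw):
    "shift (mm) and turn (deg) in tool axes from present pose to TCP x,y,z (mm), pointing down, tool x at yaw deg"
    o=robot.get_obs();Q=R.from_quat(o["tool_rot"])
    t=R.from_euler("z",yaw,degrees=True)*R.from_euler("x",180,degrees=True)
    print("t",round(o["time"],2),"now",np.round(np.array(o["position"])*1000,1),"move",np.round(Q.inv().apply(np.array([x,y,z])-np.array(o["position"])*1000),1),np.round((Q.inv()*t).as_rotvec(degrees=True),2))
E
python3 -m crank '[39,-10,0,0,0,0,0,78,-20,0,0,0,0,0,117,-30,0,0,0,0,0,156,-40,0,0,0,0,0,195,-50,0,0,0,0,0]' 25
python3 -m crank '[39,-10,0,0,0,0,0,78,-20,0,0,0,0,0,117,-30,0,0,0,0,0,156,-40,0,0,0,0,0,190,-50,0,0,0,0,0]'
python3 -m crank '[0,0,0,0,0,0,0,0,0,0,0,0,0,0,0,0,0,0,0,0,0,0,0,0,0,0,0,0,0,0,0,0,0,0,0]'
python3 - <<'E'
from h import *
c=snap("wrist","cell1")
go(440,120,260,-14)
E
```

```text
time: 0.62
position: [0.3972, -0.4588, 0.2474]
tool_rot: [0.982, 0.19, -0.0, -0.0]
ft_force: [0.4, -0.1, -0.6]
grip_width: 0.0869
grip_force: 0.0
time: 1.03
position: [0.5555, -0.3407, 0.2474]
tool_rot: [0.982, 0.191, 0.0, -0.0]
ft_force: [-0.4, -0.4, 1.0]
grip_width: 0.0869
grip_force: 0.0
time: 1.45
position: [0.5524, -0.3438, 0.2475]
tool_rot: [0.982, 0.19, -0.0, -0.0]
ft_force: [0.1, -1.0, -0.2]
grip_width: 0.0872
grip_force: 0.0
t 1.5 now [ 552.5 -343.8  247.6] move [  68.3 -472.3  -12.4] [-0.000e+00  2.000e-02  3.586e+01]
```

View pics/cell1.png

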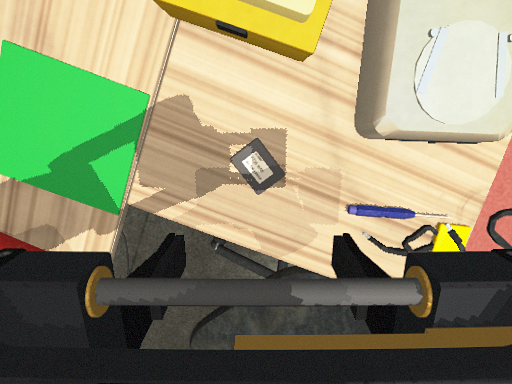

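The wrist view shows the cell at (257,165), turned about 35°, with the mat at the left, the yellow box above and the look-alike at the right. I'll measure the cell and go on to the door.

```bash
python3 - <<'E'
from h import *
c=snap("wrist")
for k in blobs(c,(0,0,0),(180,110,115),300,(215,125,300,205))[:3]:
    k=cv2.convexHull(k.reshape(-1,1,2))[:,0];print(k.tolist() if len(k)<30 else len(k),rect(c,k,.009))
E
python3 -m crank '[6,-38,0,0,0,7,0,12,-76,-3,0,0,14,0,18,-114,-6,0,0,21,0,24,-152,-9,0,0,28,0,30,-190,-12,0,0,36,0]'
python3 - <<'E'
from h import *
go(440,150,260,-14)
E
```

```text
[[257, 138], [261, 142], [278, 164], [284, 172], [284, 175], [279, 180], [269, 187], [260, 193], [256, 193], [247, 182], [243, 177], [230, 160], [230, 158], [233, 155], [238, 151], [247, 144], [255, 138]] (array([ 556.5, -341.3]), array([60.5, 45.1]), 59.33)
time: 1.97
position: [0.5092, -0.1545, 0.2598]
tool_rot: [0.993, -0.119, 0.0, -0.0]
ft_force: [1.8, -0.1, 0.1]
grip_width: 0.0869
grip_force: 0.0
t 1.97 now [ 509.2 -154.5  259.8] move [-1.391e+02 -2.795e+02 -2.000e-01] [-0.01 -0.01  0.35]
```

```bash

python3 -m crank '[-19,-38,0,0,0,0,0,-38,-76,0,0,0,0,0,-57,-114,0,0,0,0,0,-76,-152,0,0,0,0,0,-95,-190,0,0,0,0,0]'
python3 -m crank '[-19,-38,0,0,0,0,0,-38,-76,0,0,0,0,0,-44,-90,0,0,0,0,0,-44,-90,0,0,0,0,0,-44,-90,0,0,0,0,0]'
python3 - <<'E'
from h import *
robot.get_obs();c=snap("wrist","door1")
go(444,169,150,-14)
for n,lo,hi,z in(("door",(100,120,60),(125,255,255),.044),("red",(0,140,80),(8,255,255),.073),("red",(172,140,80),(180,255,255),.073)):
    for k in blobs(c,lo,hi,40)[:4]:print(n,k.min(0),k.max(0),rect(c,k,z))
E
```

```text
time: 2.38
position: [0.4612, 0.0484, 0.2599]
tool_rot: [0.993, -0.116, 0.0, -0.0]
ft_force: [1.0, 0.7, 0.3]
grip_width: 0.0872
grip_force: 0.0
time: 2.8
position: [0.4397, 0.1452, 0.2598]
tool_rot: [0.994, -0.114, 0.0, 0.0]
ft_force: [0.6, -0.2, 1.0]
grip_width: 0.0872
grip_force: 0.0
t 2.85 now [440.1 144.4 259.8] move [ -1.9 -24.9 109.8] [ 0.02 -0.06  0.83]
door [158  40] [318 166] (array([520.5, 147.7]), array([170.5, 135. ]), 76.36)
door [267 313] [284 322] (array([236. , 166.4]), array([15.3, 20.7]), 18.4)
red [380 200] [489 265] (array([332. , -43.6]), array([127.4,  71.9]), 86.98)
red [308 261] [331 277] (array([313.8,  96.1]), array([10.3, 33.5]), 28.91)
red [209 167] [216 186] (array([455.6, 191.6]), array([ 7.7, 21.6]), 74.18)
red [154 334] [165 348] (array([256.1, 321. ]), array([ 6.3, 28.2]), 47.63)
```

View pics/door1.png

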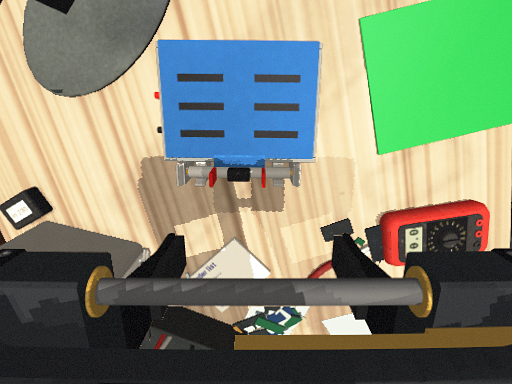

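The wrist view shows the door with its red tabs at about (212,176) and (264,176), barrel in its cradles, pins in the ears. I'll descend to a closer view.

```bash

python3 -m crank '[2,-10,30,0,0,0,0,2,-22,60,0,0,0.5,0,2,-22,90,0,0,0.5,0,2,-22,110,0,0,0.5,0,2,-22,110,0,0,0.5,0]'
python3 -m crank '[0,0,0,0,0,0,0,0,0,0,0,0,0,0,0,0,0,0,0,0,0,0,0,0,0,0,0,0,0,0,0,0,0,0,0]'
cat > dm.py <<'E'
from h import *
c=snap("wrist","door2")
for n,lo,hi,z in(("door",(100,120,60),(125,255,255),.044),("red",(0,140,80),(6,255,255),.084),("red",(172,140,80),(180,255,255),.084)):
    for k in blobs(c,lo,hi,40)[:5]:
        print(n,k.min(0),k.max(0),rect(c,k,z))
        if n=="door" and cv2.contourArea(k)>2000:
            q=cv2.approxPolyDP(k.reshape(-1,1,2),6,True)[:,0];print(q.tolist());print(np.round(plane(c,q,z)[:,:2]*1000,1).tolist())
E
python3 dm.py; python3 -c "
from h import *
go(447,165.5,81,-13.64)"
```

```text
time: 3.27
position: [0.4449, 0.1639, 0.1461]
tool_rot: [0.993, -0.12, -0.004, 0.001]
ft_force: [-0.1, -0.2, -0.5]
grip_width: 0.087
grip_force: 0.0
time: 3.68
position: [0.4474, 0.166, 0.1508]
tool_rot: [0.993, -0.119, 0.001, -0.0]
ft_force: [-0.3, 0.3, 0.0]
grip_width: 0.0868
grip_force: 0.0
door [139  15] [375 196] (array([520.6, 148. ]), array([170.6, 135.5]), 76.34)
[[139, 16], [155, 183], [220, 183], [222, 196], [292, 196], [294, 183], [360, 182], [375, 16]]
[[606.1, 214.5], [485.9, 243.9], [473.0, 191.4], [461.8, 192.8], [447.9, 135.8], [458.5, 131.9], [446.5, 78.4], [566.0, 49.9]]
red [448 239] [511 250] (array([388.4,   7.2]), array([49.1,  7.8]), 81.61)
red [216 198] [225 230] (array([459.6, 189.8]), array([ 6.4, 24.6]), 73.9)
red [289 198] [298 230] (array([447.2, 139.2]), array([ 6.4, 24.6]), 78.59)
red [342 320] [366 333] (array([338.7, 110.7]), array([10.1, 20.3]), 40.05)
red [137  92] [142 101] (array([549.3, 218.5]), array([3.2, 5.7]), 70.26)
t 3.73 now [447.2 166.1 150.6] move [-0.2  0.7 69.6] [-0.04 -0.12 -0.03]
```

View pics/door2.png

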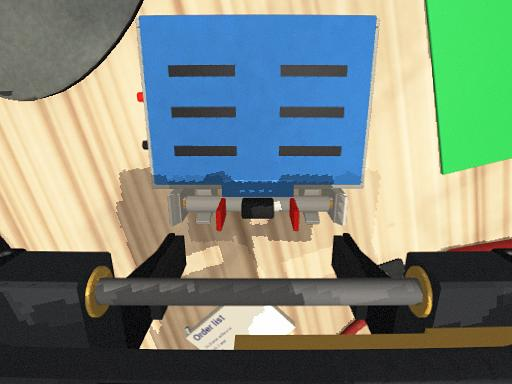

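This close view shows the tabs at (220,214) and (293,214) and the panel corners clearly; the origin comes out at (448,165) with yaw -13.5°. I'll lower and pinch.

```bash

python3 -m crank '[1,0,20,0,0,0,0,1,0,40,0,0,0,0,1,0,55,0,0,0,0,1,0,65,0,0,0,0,1,0,69,0,0,0,0]' 25
python3 -m crank '[0,0,0,0,0,0,0,0,0,0,0,0,0,0,0,0,0,0,0,0,100,0,0,0,0,0,0,255,0,0,0,0,0,0,255]' 25
python3 -m crank '[0,0,0,0,0,0,255,0,0,0,0,0,0,255,0,0,0,0,0,0,255,0,0,0,0,0,0,255,0,0,0,0,0,0,255]'
python3 -m crank '[0,0,0,0,0,0,255,0,0,0,0,0,0,255,0,0,0,0,0,0,255,0,0,0,0,0,0,255,0,0,0,0,0,0,255]'
```

```text
time: 4.15
position: [0.4471, 0.1658, 0.0796]
tool_rot: [0.993, -0.119, -0.001, 0.0]
ft_force: [-0.2, 0.2, 0.1]
grip_width: 0.087
grip_force: 0.0
time: 4.57
position: [0.448, 0.166, 0.0812]
tool_rot: [0.993, -0.119, 0.001, -0.0]
ft_force: [-0.1, 0.3, -0.6]
grip_width: 0.0744
grip_force: 0.0
time: 4.98
position: [0.4478, 0.1659, 0.0809]
tool_rot: [0.993, -0.119, 0.0, -0.0]
ft_force: [-0.5, -0.4, 3.9]
grip_width: 0.0419
grip_force: 5.8
time: 5.4
position: [0.4478, 0.1659, 0.081]
tool_rot: [0.993, -0.119, 0.0, -0.0]
ft_force: [-1.2, -0.5, 6.7]
grip_width: 0.035
grip_force: 25.0
```

```bash

python3 -m crank '[0,0,-3,0,0,0,255,0,0,-8,0,0,0,255,0,0,-14,0,0,0,255,0,0,-22,0,0,0,255,0,0,-30,0,0,0,255]' 28
python3 -m crank '[0,0,-14,0,0,0,255,0,0,-30,0,0,0,255,0,0,-45,0,0,0,255,0,0,-60,0,0,0,255,0,0,-60,0,0,0,255]'
python3 -m crank '[0,0,0,0,0,0,255,0,0,0,0,0,0,255,0,0,0,0,0,0,255,0,0,0,0,0,0,255,0,0,0,0,0,0,255]'
python3 - <<'E'
from h import *
c=snap("wrist","lift");s=snap("scene")
im=cv2.resize(s["pixels"][130:230,130:260,::-1],(520,400),interpolation=cv2.INTER_CUBIC)
w=cv2.resize(c["pixels"][:,:,::-1],(280,210))
b=np.zeros((400,800,3),np.uint8);b[:,:520]=im;b[:210,520:]=w;cv2.imwrite("pics/lift2.png",b)
go(438.5,-99.4,171,0)
E
```

```text
time: 5.82
position: [0.4474, 0.1658, 0.1111]
tool_rot: [0.993, -0.119, -0.0, 0.0]
ft_force: [-0.0, -0.2, -1.1]
grip_width: 0.0349
grip_force: 28.0
time: 6.23
position: [0.4493, 0.1662, 0.1735]
tool_rot: [0.993, -0.119, 0.003, -0.001]
ft_force: [0.4, -0.0, -1.1]
grip_width: 0.0346
grip_force: 28.0
time: 6.65
position: [0.4471, 0.1658, 0.1698]
tool_rot: [0.993, -0.119, -0.001, 0.0]
ft_force: [-0.4, 0.2, -1.7]
grip_width: 0.0353
grip_force: 28.0
t 6.75 now [447.4 165.8 170. ] move [ 54.1 259.8  -0.9] [  0.02   0.07 -13.68]
```

View pics/lift2.png

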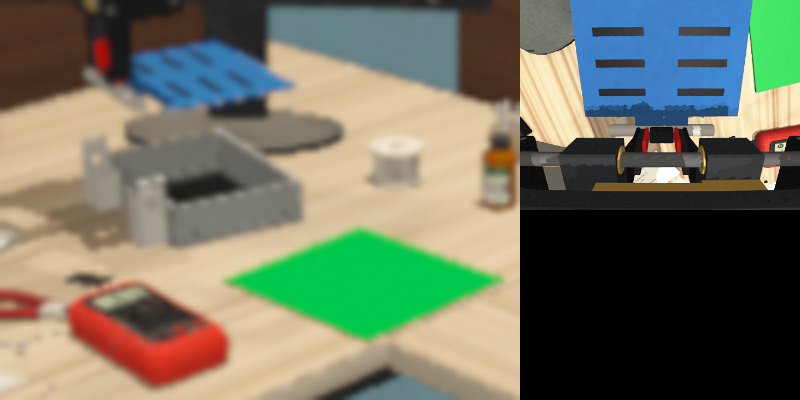

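The scene crop shows the door lifted clear of the box (dark pad visible inside) and roughly level. I'll measure its tilt in the hand by PnP on the panel corners, and the mat and box from the wrist and top cameras.

```bash
cat >> h.py <<'E'
def doorpose(c):
    "door pose in world (4x4, m) by PnP on panel corners"
    k=blobs(c,(100,110,40),(125,255,255),3000)[0];q=cv2.approxPolyDP(k.reshape(-1,1,2),6,True)[:,0].astype(float)
    s,d=q.sum(1),q[:,0]-q[:,1]
    f=q[q[:,1]<q[:,1].min()+25];fl,fr=f[f[:,0].argmin()],f[f[:,0].argmax()]
    # near corners: extremes of lower half along left and right
    lo=q[q[:,1]>q[:,1].min()+60];nl,nr=lo[lo[:,0].argmin()],lo[lo[:,0].argmax()]
    im=np.array([fl,fr,nr,nl]);print(q.tolist())
    o,dr=rays(c,im);E=c["extrinsics"];n=dr@E[:3,:3];n=n[:,:2]/n[:,2:]
    ob=np.array([[.143,.086,.002],[.143,-.086,.002],[.017,-.086,.002],[.017,.086,.002]])
    ok,r,t=cv2.solvePnP(ob,n,np.eye(3),None)
    T=np.eye(4);T[:3,:3]=cv2.Rodrigues(r)[0];T[:3,3]=t[:,0];T=E@T
    print("door xyz",np.round(T[:3,3]*1000,1),"euler zyx",np.round(R.from_matrix(T[:3,:3]).as_euler("ZYX",degrees=True),2));return T
E
python3 - <<'E'
from h import *
doorpose(snap("wrist"))
c=snap("top")
k=blobs(c,(50,150,60),(75,255,255),100)[0];print("mat",rect(c,k,.004),np.round(plane(c,cv2.approxPolyDP(k.reshape(-1,1,2),4,True)[:,0],.004)*1000,1).tolist())
E
```

```text
[[91.0, 0.0], [120.0, 212.0], [208.0, 212.0], [211.0, 229.0], [304.0, 229.0], [308.0, 212.0], [397.0, 211.0], [424.0, 0.0]]
door xyz [441.5 165.9 122. ] euler zyx [-13.54  -0.6    0.24]
mat (array([506.4, -99.3]), array([157.5, 172.7]), 0.74) [[582.9, -15.0, 4.0], [429.6, -17.1, 4.0], [430.9, -184.7, 4.0], [583.8, -183.6, 4.0]]
```

```bash

python3 -m crank '[8,37,0,0,0,-2,255,16,74,0,0,0,-5,255,24,111,0,0,0,-8,255,32,148,0,0,0,-11,255,40,185,0,0,0,-14,255]'
python3 -c "
from h import *
go(438,-99.3,90,0.5)"
```

```text
time: 7.27
position: [0.4425, -0.0249, 0.1706]
tool_rot: [1.0, 0.005, 0.0, 0.0]
ft_force: [1.0, -0.1, -1.4]
grip_width: 0.0349
grip_force: 28.0
t 7.27 now [442.5 -24.9 170.6] move [-5.2 74.4 80.6] [ 0.01 -0.01  0.02]
```

```bash

python3 -m crank '[-2,30,0,0,0,0,255,-4,55,10,0,0,0,255,-5,68,30,0,0,0,255,-5,71,55,0,0,0,255,-5,71,75,0,0,0,255]'
python3 -m crank '[0,0,0,0,0,0,255,0,0,0,0,0,0,255,0,0,0,0,0,0,255,0,0,0,0,0,0,255,0,0,0,0,0,0,255]'
python3 -c "
from h import *
go(438,-99.3,50,0.5)
doorpose(snap('wrist','ab'))"
```

```text
time: 7.68
position: [0.4387, -0.0963, 0.0947]
tool_rot: [1.0, 0.001, 0.001, 0.0]
ft_force: [-0.2, 0.7, -1.4]
grip_width: 0.0349
grip_force: 28.0
time: 8.1
position: [0.4389, -0.0944, 0.0967]
tool_rot: [1.0, 0.003, 0.001, 0.001]
ft_force: [-0.7, -0.3, -2.1]
grip_width: 0.0349
grip_force: 28.0
t 8.1 now [438.9 -94.4  96.7] move [-1.1  4.9 46.7] [ 0.07 -0.14 -0.12]
[[91.0, 0.0], [120.0, 212.0], [209.0, 212.0], [211.0, 229.0], [305.0, 229.0], [308.0, 212.0], [397.0, 212.0], [424.0, 0.0]]
door xyz [433.1 -95.2  49.1] euler zyx [ 0.46 -0.7   0.  ]
```

View pics/ab.png

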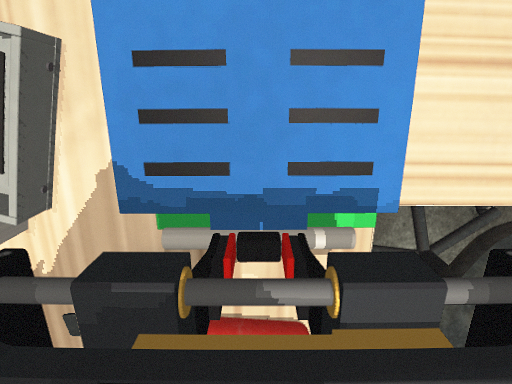

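The view shows the door level over the mat, with the mat's edges at columns 155 and 378, so 5 mm more in tool y is right. I'll lower it.

```bash

python3 -m crank '[-1,5,12,0,0,0,255,-1,5,24,0,0,0,255,-1,5,34,0,0,0,255,-1,5,40,0,0,0,255,-1,5,42,0,0,0,255]'
python3 -m crank '[0,0,1,0,0,0,255,0,0,2,0,0,0,255,0,0,3,0,0,0,255,0,0,4,0,0,0,255,0,0,4,0,0,0,255]'
python3 -c "
from h import *
go(438,-99.3,50,0.5)"
```

```text
time: 8.57
position: [0.4372, -0.0992, 0.0533]
tool_rot: [1.0, 0.003, -0.0, -0.0]
ft_force: [-0.4, 0.5, -1.1]
grip_width: 0.0351
grip_force: 28.0
time: 8.98
position: [0.4375, -0.0995, 0.0502]
tool_rot: [1.0, 0.003, 0.001, 0.0]
ft_force: [-0.9, -0.4, 2.6]
grip_width: 0.0349
grip_force: 28.0
t 8.98 now [437.5 -99.5  50.2] move [ 0.5 -0.2  0.2] [ 0.03 -0.06 -0.17]
```

Contact is made, so I'll release and rise.

```bash

python3 -m crank '[0,0,0,0,0,0,110,0,0,0,0,0,0,90,0,0,0,0,0,0,60,0,0,0,0,0,0,0,0,0,0,0,0,0,0]'
python3 -m crank '[0,0,0,0,0,0,0,0,0,0,0,0,0,0,0,0,0,0,0,0,0,0,0,0,0,0,0,0,0,0,0,0,0,0,0]'
python3 -m crank '[0,0,-10,0,0,0,0,0,0,-35,0,0,0,0,0,0,-75,0,0,0,0,0,0,-115,0,0,0,0,0,0,-150,0,0,0,0]'
python3 -m crank '[0,0,0,0,0,0,0,0,0,0,0,0,0,0,0,0,0,0,0,0,0,0,0,0,0,0,0,0,0,0,0,0,0,0,0]'
python3 - <<'E'
from h import *
c=snap("wrist","laid");doorpose(c)
go(556.5,-341.3,200,59.3)
E
```

```text
time: 9.4
position: [0.4375, -0.0995, 0.0498]
tool_rot: [1.0, 0.003, 0.0, 0.0]
ft_force: [0.2, 0.5, 0.5]
grip_width: 0.0605
grip_force: 0.0
time: 9.82
position: [0.4371, -0.0993, 0.0494]
tool_rot: [1.0, 0.003, -0.0, -0.0]
ft_force: [-0.6, 0.3, -0.5]
grip_width: 0.0858
grip_force: 0.0
time: 10.23
position: [0.4369, -0.0992, 0.2014]
tool_rot: [1.0, 0.003, -0.0, -0.0]
ft_force: [1.2, -0.8, -0.2]
grip_width: 0.0872
grip_force: 0.0
time: 10.65
position: [0.4361, -0.0989, 0.1979]
tool_rot: [1.0, 0.003, -0.002, -0.001]
ft_force: [0.4, 0.4, 0.7]
grip_width: 0.087
grip_force: 0.0
[[170.0, 36.0], [180.0, 163.0], [286.0, 173.0], [288.0, 163.0], [338.0, 162.0], [347.0, 35.0]]
door xyz [ 437.6 -100.3    5.2] euler zyx [ 0.63 -0.1   0.2 ]
t 10.7 now [436.2 -99.  198. ] move [118.9 243.   -2.8] [ -0.2    0.13 -58.98]
```

View pics/laid.png

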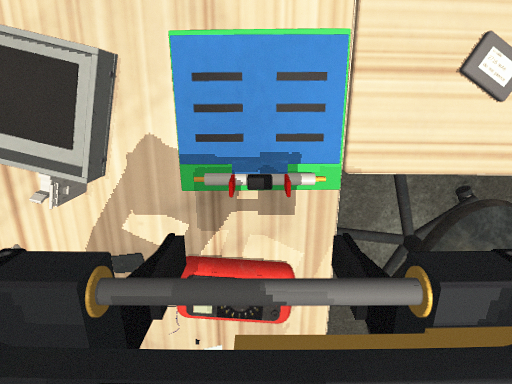

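The door lies flat and centred on the mat, pins out and let go. Now the cell.

```bash

python3 -m crank '[18,36,0,0,0,-7,0,36,73,0,0,0,-14,0,54,110,0,0,0,-21,0,71,146,0,0,0,-28,0,89,182,0,0,0,-35,0]'
python3 -c "
from h import *
go(556.5,-341.3,140,59.3)"
```

```text
time: 11.12
position: [0.5272, -0.2823, 0.1979]
tool_rot: [0.952, 0.306, -0.001, -0.001]
ft_force: [0.1, 0.2, 0.4]
grip_width: 0.0871
grip_force: 0.0
t 11.12 now [ 527.2 -282.3  197.9] move [-10.6  65.2  57.7] [-1.800e-01  1.000e-02 -2.364e+01]
```

```bash

python3 -m crank '[-3,20,15,0,0,-7,0,-6,40,30,0,0,-14,0,-9,60,45,0,0,-21,0,-11,65,58,0,0,-24,0,-11,65,58,0,0,-24,0]'
python3 -m crank '[0,0,0,0,0,0,0,0,0,0,0,0,0,0,0,0,0,0,0,0,0,0,0,0,0,0,0,0,0,0,0,0,0,0,0]'
cat > cm.py <<'E'
from h import *
c=snap("wrist","cell2")
for k in blobs(c,(0,0,0),(180,110,110),300,(130,100,400,240))[:3]:
    k=cv2.convexHull(k.reshape(-1,1,2))[:,0];print(k.min(0),k.max(0),rect(c,k,.009))
go(556.5,-341.3,140,59.3)
E
python3 cm.py
```

```text
time: 11.53
position: [0.5542, -0.3406, 0.1366]
tool_rot: [0.869, 0.495, -0.001, -0.003]
ft_force: [-0.7, 0.7, -0.2]
grip_width: 0.087
grip_force: 0.0
time: 11.95
position: [0.5561, -0.3399, 0.1426]
tool_rot: [0.869, 0.495, 0.0, 0.001]
ft_force: [0.3, 0.2, -0.6]
grip_width: 0.0869
grip_force: 0.0
[235 163] [283 224] (array([ 549.8, -325. ]), array([71.3, 34.8]), 23.29)
[130 202] [157 239] (array([ 445.6, -304.9]), array([38.2, 26.7]), 59.54)
t 12.0 now [ 556.1 -340.   142.5] move [-0.9  1.   2.5] [0.08 0.01 0.04]
```

View pics/cell2.png

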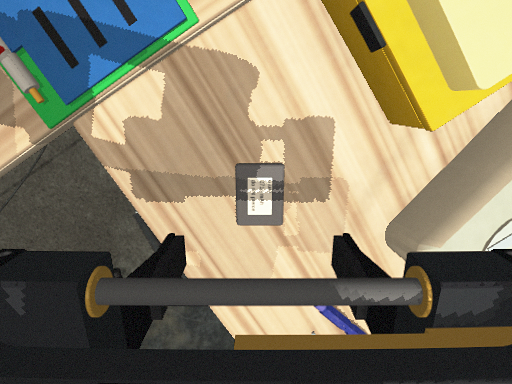

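The cell is upright in view, spanning (235–284, 163–225), aligned with the jaws.

```bash
python3 - <<'E'
from h import *
c=snap("wrist")
p=plane(c,(259.5,194),.009)[0]*1000;print(p)
go(p[0],p[1],27,59.3)
E
```

```text
[ 556.95685189 -339.75234562    9.        ]
t 12.05 now [ 556.1 -340.1  142.4] move [  0.7   0.5 115.4] [0.06 0.01 0.04]
```

```bash

python3 -m crank '[1,1,35,0,0,0,0,1,1,65,0,0,0,0,1,1,90,0,0,0,0,1,1,107,0,0,0,0,1,1,115,0,0,0,0]' 20
python3 -m crank '[0,0,0,0,0,0,0,0,0,0,0,0,0,60,0,0,0,0,0,0,120,0,0,0,0,0,0,200,0,0,0,0,0,0,200]'
python3 -m crank '[0,0,0,0,0,0,200,0,0,0,0,0,0,200,0,0,0,0,0,0,200,0,0,0,0,0,0,200,0,0,0,0,0,0,200]'
```

```text
time: 12.47
position: [0.5558, -0.3386, 0.0252]
tool_rot: [0.869, 0.495, -0.001, -0.002]
ft_force: [-16.2, 12.2, 56.2]
grip_width: 0.0866
grip_force: 27.1
time: 12.88
position: [0.5575, -0.3401, 0.0271]
tool_rot: [0.869, 0.495, 0.0, 0.0]
ft_force: [-0.1, 0.0, -1.6]
grip_width: 0.0681
grip_force: 0.0
time: 13.3
position: [0.5572, -0.3399, 0.0266]
tool_rot: [0.869, 0.495, 0.0, 0.0]
ft_force: [-0.2, -0.3, -0.7]
grip_width: 0.0452
grip_force: 20.0
```

```bash

python3 -m crank '[0,0,-5,0,0,0,200,0,0,-25,0,0,0,200,0,0,-60,0,0,0,200,0,0,-100,0,0,0,200,0,0,-135,0,0,0,200]'
python3 -c "
from h import *
go(515,149,165,-13.5)"
```

```text
time: 13.72
position: [0.5571, -0.3398, 0.1633]
tool_rot: [0.869, 0.495, -0.0, -0.0]
ft_force: [0.4, -1.0, 0.3]
grip_width: 0.0446
grip_force: 20.0
t 13.72 now [ 557.1 -339.8  163.3] move [ 399.  -285.6   -1.6] [-1.000e-02  1.000e-02  7.283e+01]
```

```bash

python3 -m crank '[30,-22,0,0,0,6,200,62,-45,0,0,0,12,200,94,-68,0,0,0,18,200,126,-91,0,0,0,24,200,160,-115,0,0,0,30,200]'
python3 -c "
from h import *
go(515,149,165,-13.5)"
```

```text
time: 14.13
position: [0.5395, -0.1424, 0.1621]
tool_rot: [0.968, 0.25, 0.0, 0.0]
ft_force: [0.8, -1.0, -0.9]
grip_width: 0.0443
grip_force: 20.0
t 14.13 now [ 539.5 -142.4  162.1] move [ 119.7 -266.8   -3. ] [ 3.000e-02 -4.000e-02  4.246e+01]
```

```bash

python3 -m crank '[16,-36,0,0,0,6,200,32,-72,0,0,0,12,200,48,-108,0,0,0,18,200,64,-144,0,0,0,24,200,80,-180,-1,0,0,30,200]'
python3 -c "
from h import *
go(515,149,165,-13.5)"
```

```text
time: 14.55
position: [0.5209, 0.0543, 0.1629]
tool_rot: [1.0, -0.009, 0.0, -0.0]
ft_force: [1.8, 0.0, -0.5]
grip_width: 0.0448
grip_force: 20.0
t 14.55 now [520.9  54.3 162.9] move [ -7.5 -94.6  -2.1] [-0.   -0.   12.51]
```

```bash

python3 -m crank '[-2,-35,0,0,0,6,200,-5,-70,-1,0,0,12,200,-7,-95,-2,0,0,12.5,200,-7,-95,-2,0,0,12.5,200,-7,-95,-2,0,0,12.5,200]'
python3 -m crank '[0,0,0,0,0,0,200,0,0,0,0,0,0,200,0,0,0,0,0,0,200,0,0,0,0,0,0,200,0,0,0,0,0,0,200]'
python3 - <<'E'
from h import *
c=snap("wrist","box1")
go(523.2,147.4,165,-13.5)
E
```

```text
time: 14.97
position: [0.5153, 0.1489, 0.1649]
tool_rot: [0.994, -0.113, 0.0, 0.0]
ft_force: [-0.2, -0.2, -1.0]
grip_width: 0.0446
grip_force: 20.0
time: 15.38
position: [0.5158, 0.1466, 0.1645]
tool_rot: [0.993, -0.115, -0.0, 0.0]
ft_force: [-0.3, -0.4, -1.3]
grip_width: 0.0448
grip_force: 20.0
t 15.43 now [515.7 146.8 164.5] move [ 7.1 -2.3 -0.5] [0.   0.01 0.25]
```

View pics/box1.png

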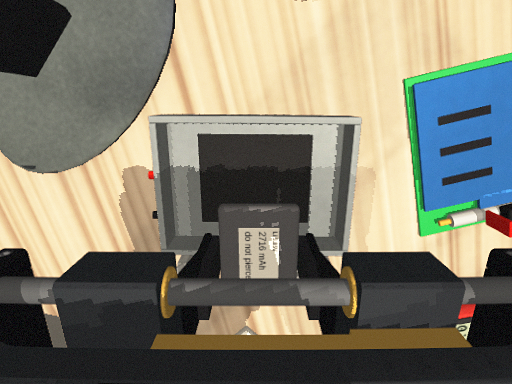

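The view shows the open box with rim far corners at (149,117) and (361,117), and pad far edge at row 134, columns 197–312. I'll check these against the assumed box frame.

```bash
python3 - <<'E'
from h import *
c=snap("wrist")
a=np.deg2rad(-13.5)
def box(p):
    d=p[:,:2]*1000-[523.2,147.4];return np.round(np.c_[d@[np.cos(a),np.sin(a)],d@[-np.sin(a),np.cos(a)]],1)
print(box(plane(c,[(149,116),(361,116.5)],.0395)),box(plane(c,[(197,134),(312,134)],.008)))
E
```

```text
[[ 64.3  88.3]
 [ 64.6 -89.1]] [[ 46.3  55. ]
 [ 46.8 -54.3]]
```

```bash

python3 -m crank '[7,-2,25,0,0,0,200,7,-2,60,0,0,0,200,7,-2,90,0,0,0,200,7,-2,108,0,0,0,200,7,-2,118,0,0,0,200]'
python3 -m crank '[0,0,3,0,0,0,200,0,0,6,0,0,0,200,0,0,8,0,0,0,200,0,0,10,0,0,0,200,0,0,11,0,0,0,200]'
python3 -m crank '[0,0,0,0,0,0,200,0,0,0,0,0,0,200,0,0,0.5,0,0,0,200,0,0,1,0,0,0,200,0,0,1,0,0,0,200]'
```

```text
time: 15.9
position: [0.5215, 0.1476, 0.0441]
tool_rot: [0.993, -0.115, -0.002, 0.0]
ft_force: [-0.1, -0.4, -0.7]
grip_width: 0.0445
grip_force: 20.0
time: 16.32
position: [0.5236, 0.148, 0.0364]
tool_rot: [0.993, -0.115, 0.001, -0.0]
ft_force: [-0.4, -0.0, 0.1]
grip_width: 0.0445
grip_force: 20.0
time: 16.73
position: [0.5229, 0.1479, 0.0346]
tool_rot: [0.993, -0.115, 0.0, -0.0]
ft_force: [1.2, -0.4, -0.2]
grip_width: 0.0451
grip_force: 20.0
```

```bash

python3 -m crank '[0,0,0.5,0,0,0,200,0,0,0.5,0,0,0,200,0,0,0.5,0,0,0,110,0,0,0.5,0,0,0,70,0,0,0.5,0,0,0,70]'
python3 -m crank '[0,0,0,0,0,0,70,0,0,-5,0,0,0,70,0,0,-30,0,0,0,70,0,0,-65,0,0,0,0,0,0,-100,0,0,0,0]'
python3 -m crank '[-10,6,-30,0,0,-2,0,-15,40,-45,0,0,-4,0,-15,40,-45,0,0,-4,0,-15,40,-45,0,0,-4,0,-15,40,-45,0,0,-4,0]'
python3 - <<'E'
from h import *
c=snap("wrist","box2")
go(437,-99.3,120,0.6)
E
```

```text
time: 17.15
position: [0.5229, 0.1479, 0.0339]
tool_rot: [0.993, -0.115, -0.0, 0.0]
ft_force: [-0.1, -0.3, 0.4]
grip_width: 0.0561
grip_force: 0.0
time: 17.57
position: [0.5219, 0.1478, 0.1344]
tool_rot: [0.993, -0.115, -0.002, 0.0]
ft_force: [1.2, 0.4, -0.3]
grip_width: 0.0694
grip_force: 0.0
time: 17.98
position: [0.4991, 0.1124, 0.1791]
tool_rot: [0.997, -0.081, 0.0, -0.0]
ft_force: [-0.4, -0.1, -0.3]
grip_width: 0.0862
grip_force: 0.0
t 18.03 now [499.1 112.6 178.6] move [-27.3 219.1  58.6] [-0.01  0.04 -9.8 ]
```

View pics/box2.png

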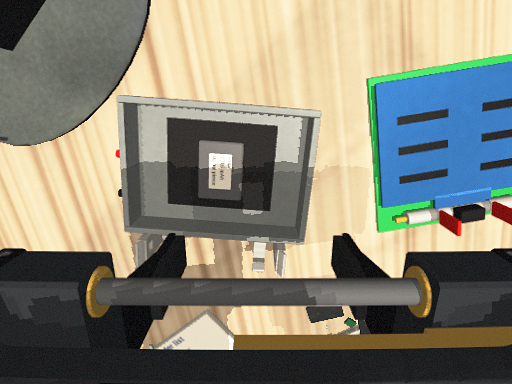

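The cell lies on the black pad, cell centre (220,170) against pad centre about (222,165), so it is well within tolerance. That picture took me over the 10-view limit (12 viewed), so I'll work from numbers only from here. Back to the door.

```bash

python3 -m crank '[-5,38,0,0,0,-2,0,-10,76,5,0,0,-4,0,-14,114,15,0,0,-6,0,-19,152,30,0,0,-8,0,-23,185,40,0,0,-9,0]'
python3 -m crank '[-4,34,18,0,0,-0.8,0,-4,34,18,0,0,-0.8,0,-4,34,18,0,0,-0.8,0,-4,34,18,0,0,-0.8,0,-4,34,18,0,0,-0.8,0]'
python3 - <<'E'
from h import *
c=snap("wrist");doorpose(c)
for lo,hi in(((0,140,80),(6,255,255)),((172,140,80),(180,255,255))):
    for k in blobs(c,lo,hi,100)[:4]:print(k.min(0),k.max(0))
go(437.3,-99.4,50,0.5)
E
```

```text
time: 18.45
position: [0.4462, -0.0675, 0.1374]
tool_rot: [1.0, -0.0, -0.001, -0.0]
ft_force: [0.0, -0.3, -0.4]
grip_width: 0.0868
grip_force: 0.0
time: 18.87
position: [0.443, -0.0993, 0.1209]
tool_rot: [1.0, 0.006, -0.0, -0.0]
ft_force: [-0.1, 0.4, 0.3]
grip_width: 0.0869
grip_force: 0.0
[[142.0, 24.0], [158.0, 189.0], [223.0, 189.0], [224.0, 201.0], [293.0, 202.0], [295.0, 189.0], [360.0, 189.0], [377.0, 25.0]]
door xyz [ 437.5 -100.9    6.7] euler zyx [ 0.6  -0.59  0.39]
[154 306] [301 349]
[218 204] [227 236]
[291 204] [299 237]
t 18.92 now [443.1 -99.2 121.2] move [-5.8  0.2 71.2] [-0.01  0.    0.26]
```

```bash

python3 -m crank '[-6,0,20,0,0,0.1,0,-6,0,40,0,0,0.1,0,-6,0,55,0,0,0.1,0,-6,0,65,0,0,0.1,0,-6,0,70,0,0,0.1,0]' 25
python3 -m crank '[0,0,0,0,0,0,0,0,0,1,0,0,0,0,0,0,1,0,0,0,0,0,0,1,0,0,0,100,0,0,1,0,0,0,255]'
python3 -m crank '[0,0,0,0,0,0,255,0,0,0,0,0,0,255,0,0,0,0,0,0,255,0,0,0,0,0,0,255,0,0,0,0,0,0,255]'
python3 -m crank '[0,0,0,0,0,0,255,0,0,0,0,0,0,255,0,0,0,0,0,0,255,0,0,0,0,0,0,255,0,0,0,0,0,0,255]' 28
python3 -m crank '[0,0,0,0,0,0,255,0,0,-3,0,0,0,255,0,0,-8,0,0,0,255,0,0,-20,0,0,0,255,0,0,-40,0,0,0,255]' 
python3 -m crank '[0,0,-20,0,0,0,255,0,0,-50,0,0,0,255,0,0,-80,0,0,0,255,0,0,-90,0,0,0,255,0,0,-90,0,0,0,255]' 
python3 - <<'E'
from h import *
doorpose(snap("wrist"))
go(448,165.7,175,-13.5)
E
```

```text
time: 19.33
position: [0.4369, -0.0992, 0.0504]
tool_rot: [1.0, 0.006, -0.0, -0.0]
ft_force: [0.1, 0.4, 0.2]
grip_width: 0.087
grip_force: 0.0
time: 19.75
position: [0.4373, -0.1007, 0.0507]
tool_rot: [1.0, 0.005, 0.001, 0.0]
ft_force: [-0.6, 0.1, 0.5]
grip_width: 0.0802
grip_force: 0.0
time: 20.17
position: [0.4368, -0.1007, 0.0502]
tool_rot: [1.0, 0.005, 0.0, 0.0]
ft_force: [-0.4, 0.3, 3.2]
grip_width: 0.0481
grip_force: 4.8
time: 20.58
position: [0.4368, -0.1007, 0.0505]
tool_rot: [1.0, 0.005, 0.0, 0.0]
ft_force: [-0.7, 0.3, 7.1]
grip_width: 0.0349
grip_force: 28.0
time: 21.0
position: [0.4357, -0.1001, 0.0893]
tool_rot: [1.0, 0.005, -0.002, -0.001]
ft_force: [0.5, -0.0, -1.2]
grip_width: 0.0347
grip_force: 28.0
time: 21.42
position: [0.4383, -0.1013, 0.1827]
tool_rot: [1.0, 0.005, 0.003, 0.001]
ft_force: [0.8, 0.4, -1.3]
grip_width: 0.0348
grip_force: 28.0
[[90.0, 0.0], [120.0, 211.0], [209.0, 211.0], [211.0, 228.0], [306.0, 227.0], [308.0, 210.0], [397.0, 210.0], [423.0, 0.0]]
door xyz [ 432.9 -102.3  134. ] euler zyx [ 0.76 -1.16  0.22]
t 21.47 now [ 437.3 -100.8  181.2] move [  13.2 -266.4    5.8] [ 0.06 -0.16 14.04]
```

The door sits in the hand as in the first carry, to within about 0.5 mm. Now back to the hinge.

```bash

python3 -m crank '[2,-38,0,0,0,2,255,4,-76,0,0,0,5,255,6,-114,0,0,0,8,255,8,-152,0,0,0,11,255,10,-190,0,0,0,14,255]'
python3 -c "
from h import *
go(447.4,166,175,-13.8)"
```

```text
time: 21.88
position: [0.4436, 0.091, 0.1784]
tool_rot: [0.993, -0.119, -0.002, 0.0]
ft_force: [0.5, -0.2, -1.1]
grip_width: 0.035
grip_force: 28.0
t 21.88 now [443.6  91.  178.4] move [-14.  -73.8   3.4] [0.04 0.23 0.13]
```

```bash

python3 -m crank '[-5,-30,0,0,0,0,255,-10,-58,0,0,0,0,255,-14,-71,0,0,0,0,255,-14,-74,5,0,0,0,255,-14,-74,5,0,0,0,255]'
python3 -m crank '[0,0,10,0,0,0,255,0,0,25,0,0,0,255,0,0,37,0,0,0,255,0,0,45,0,0,0,255,0,0,50,0,0,0,255]'
python3 -m crank '[0,0,0,0,0,0,255,0,0,0,0,0,0,255,0,0,0,0,0,0,255,0,0,0,0,0,0,255,0,0,0,0,0,0,255]'
python3 -c "
from h import *
go(447.4,166,100,-13.8);snap('wrist');go(447.4,166,100,-13.8)
c=snap('wrist');doorpose(c)"
```

```text
time: 22.3
position: [0.4472, 0.1651, 0.173]
tool_rot: [0.993, -0.116, -0.002, 0.001]
ft_force: [-1.2, -0.5, -1.3]
grip_width: 0.0348
grip_force: 28.0
time: 22.72
position: [0.4479, 0.1633, 0.1235]
tool_rot: [0.993, -0.118, -0.002, 0.0]
ft_force: [0.7, 0.5, -1.8]
grip_width: 0.0347
grip_force: 28.0
time: 23.13
position: [0.4491, 0.1647, 0.1256]
tool_rot: [0.993, -0.117, 0.001, -0.0]
ft_force: [0.4, 0.8, -1.7]
grip_width: 0.0348
grip_force: 28.0
t 23.13 now [449.1 164.7 125.6] move [-2.  -0.9 25.6] [-0.03 -0.07  0.33]
t 23.18 now [449.  164.7 125.6] move [-1.9 -0.8 25.5] [-0.02 -0.06  0.34]
[[90.0, 0.0], [120.0, 211.0], [208.0, 211.0], [213.0, 228.0], [306.0, 227.0], [308.0, 210.0], [397.0, 209.0], [423.0, 0.0]]
door xyz [443.6 164.7  76.6] euler zyx [-13.19  -1.     0.6 ]
```

Correct by (-2,-1) and +0.3°, then lower gently with force checks.

```bash

python3 -m crank '[-2,-1,0,0,0,0.3,255,-2,-1,5,0,0,0.3,255,-2,-1,10,0,0,0.3,255,-2,-1,13,0,0,0.3,255,-2,-1,15,0,0,0.3,255]'
python3 -m crank '[0,0,0,0,0,0,255,0,0,0,0,0,0,255,0,0,0,0,0,0,255,0,0,0,0,0,0,255,0,0,0,0,0,0,255]'
python3 -c "
from h import *
go(447.4,166,81,-13.8)"
```

```text
time: 23.65
position: [0.4466, 0.1661, 0.1093]
tool_rot: [0.993, -0.12, -0.001, 0.0]
ft_force: [-0.0, 0.7, -1.2]
grip_width: 0.0349
grip_force: 28.0
time: 24.07
position: [0.4471, 0.1661, 0.1102]
tool_rot: [0.993, -0.12, 0.0, -0.0]
ft_force: [-0.5, 0.1, -1.2]
grip_width: 0.035
grip_force: 28.0
t 24.07 now [447.1 166.1 110.2] move [ 0.3  0.1 29.2] [-0.01 -0.02  0.03]
```

```bash

python3 -m crank '[0,0,3,0,0,0,255,0,0,6,0,0,0,255,0,0,9,0,0,0,255,0,0,12,0,0,0,255,0,0,14,0,0,0,255]'
python3 -m crank '[0,0,2,0,0,0,255,0,0,4,0,0,0,255,0,0,6,0,0,0,255,0,0,8,0,0,0,255,0,0,10,0,0,0,255]'
python3 -c "
from h import *
go(447.4,166,81,-13.8)"
```

```text
time: 24.48
position: [0.4468, 0.1661, 0.0955]
tool_rot: [0.993, -0.12, -0.0, 0.0]
ft_force: [0.2, 0.2, -1.4]
grip_width: 0.0347
grip_force: 28.0
time: 24.9
position: [0.4471, 0.1661, 0.0859]
tool_rot: [0.993, -0.12, 0.0, -0.0]
ft_force: [0.3, 0.6, -2.0]
grip_width: 0.035
grip_force: 28.0
t 24.9 now [447.1 166.1  85.9] move [0.3 0.  4.9] [-0.   -0.    0.03]
```

```bash

python3 -m crank '[0,0,1,0,0,0,255,0,0,2,0,0,0,255,0,0,3,0,0,0,255,0,0,4,0,0,0,255,0,0,5,0,0,0,255]'
python3 -m crank '[0,0,0,0,0,0,255,0,0,0,0,0,0,255,0,0,0,0,0,0,255,0,0,0.3,0,0,0,255,0,0,0.5,0,0,0,255]'
```

```text
time: 25.32
position: [0.4471, 0.1661, 0.0813]
tool_rot: [0.993, -0.12, 0.0, -0.0]
ft_force: [-2.3, -0.2, 12.0]
grip_width: 0.0349
grip_force: 28.0
time: 25.73
position: [0.4471, 0.1661, 0.0813]
tool_rot: [0.993, -0.12, 0.0, -0.0]
ft_force: [-1.9, -0.3, 11.2]
grip_width: 0.0347
grip_force: 28.0
```

Seated, with contact at the home height. I'll release, rise and check.

```bash

python3 -m crank '[0,0,0,0,0,0,110,0,0,0,0,0,0,90,0,0,0,0,0,0,60,0,0,0,0,0,0,0,0,0,0,0,0,0,0]'
python3 -m crank '[0,0,0,0,0,0,0,0,0,0,0,0,0,0,0,0,0,0,0,0,0,0,0,0,0,0,0,0,0,0,0,0,0,0,0]'
python3 -m crank '[0,0,-10,0,0,0,0,0,0,-30,0,0,0,0,0,0,-50,0,0,0,0,0,0,-65,0,0,0,0,0,0,-70,0,0,0,0]'
python3 -m crank '[0,0,0,0,0,0,0,0,0,0,0,0,0,0,0,0,0,0,0,0,0,0,0,0,0,0,0,0,0,0,0,0,0,0,0]'
python3 dm.py; python3 -c "
from h import *
doorpose(snap('wrist'));go(447.2,166.1,150.6,-13.6)"
```

```text
time: 26.15
position: [0.4472, 0.1662, 0.0809]
tool_rot: [0.993, -0.12, 0.0, -0.0]
ft_force: [0.2, 0.6, 0.7]
grip_width: 0.0607
grip_force: 0.0
time: 26.57
position: [0.447, 0.1661, 0.0804]
tool_rot: [0.993, -0.12, -0.0, 0.0]
ft_force: [0.3, -0.3, 0.2]
grip_width: 0.0858
grip_force: 0.0
time: 26.98
position: [0.4481, 0.1663, 0.1524]
tool_rot: [0.993, -0.12, 0.002, -0.0]
ft_force: [0.2, -0.5, -0.0]
grip_width: 0.0866
grip_force: 0.0
time: 27.4
position: [0.4465, 0.166, 0.1497]
tool_rot: [0.993, -0.12, -0.001, 0.0]
ft_force: [-0.0, -0.7, -0.2]
grip_width: 0.087
grip_force: 0.0
door [137  12] [376 195] (array([520.4, 147.5]), array([170.6, 135.5]), 76.51)
[[138, 14], [155, 182], [221, 182], [223, 195], [293, 194], [298, 181], [361, 180], [376, 13]]
[[605.6, 213.9], [485.6, 242.9], [472.5, 190.0], [461.4, 191.4], [448.3, 134.6], [458.3, 128.3], [446.7, 77.6], [565.9, 49.3]]
red [446 238] [511 250] (array([388. ,   8.4]), array([50.5,  8.8]), 81.48)
red [216 197] [226 229] (array([459.4, 188.9]), array([ 7.1, 24.4]), 73.78)
red [290 197] [299 229] (array([446.9, 138.3]), array([ 6.4, 24.4]), 78.58)
red [340 320] [366 333] (array([338.4, 112.1]), array([10. , 21.9]), 33.37)
[[138.0, 14.0], [156.0, 183.0], [221.0, 182.0], [223.0, 195.0], [293.0, 194.0], [294.0, 182.0], [361.0, 180.0], [376.0, 13.0]]
door xyz [447.7 163.7  37.5] euler zyx [-13.26  -0.17   1.13]
t 27.5 now [446.7 166.  149.9] move [ 0.5 -0.2 -0.7] [ 0.03  0.08 -0.18]
```

Panel corners are within about 1 mm of the original home pose and the tab spacing is the same (52.1 mm), so both pins are out. Handing in.

```bash
python3 -c "
from rig import robot
print(robot.hand_in())"
```

```text
the job is handed in; nothing more can be done
None
```

I handed the job in at about 27.5 s: the cell is flat on the pad, and the door is back in its hinge within about 1 mm, with the tab spacing showing both pins out. The verdict was not shown, one fast descent pressed the fingertips on the bench at up to 56 N on the wrist, and I viewed 12 pictures, two over your limit of 10.

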